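# Lock the blue sample case for the courier

### The job

The courier is coming for the sample case with the blue lid: lock it. Its black dial turns only while the two white release tabs on its sides are pinched in; pinch them, turn the dial clockwise (seen from above) as far as it goes, so that the pointer goes from the green dot to the red dot, and let go. Leave the dial of the orange-lidded case unlocked as it is.

Things in the scene. Friction and masses are not known exactly. Their poses are not given: they have to be found in the camera images.
- blue_case: White sample case with a blue lid, 120 mm (x) by 170 mm (y), lid top at 70 mm, fixed to the desk; origin at the centre of its underside, z up. In the middle of the lid a black dial on a flat notched metal ring (60 mm across, its top at 81 mm). Green dot on the lid: unlocked; red dot: locked. A like case with an orange lid stands on the other side of the desk; either may be left or right.
- blue_dial_grip (a point): On the dial's upright axis, at mid-grip height, 104 mm above the desk; turns with the dial, z up. Dial: black bar 50 mm along x, 31 mm along y, top 20 mm above here, white pointer at its -x end. White release tabs at +y and -y: flat upright outer faces 56 mm apart, 26 mm wide along x, from 20 mm below to 15 mm above here. Pinch them along y, centred.
- blue_dial (a joint): Turn of the blue case's dial, rad, clockwise from above: starts 0 to 0.1 (unlocked), 1.05 = end stop, locked; friction 0.04 N m. Its tabs turn with it; each slides in 10 mm (faces then 36 mm apart), spring 2 N at rest, 6 N fully in. Until both are in by 5 mm or more, teeth stop it after 0.14 rad. Let go, they spring out and latch it if it is within 0.14 rad of the end stop.
- orange_dial (a joint): Turn of the dial of the orange-lidded case, built like the blue one and read the same way; starts at 0 to 0.1 rad (unlocked) and is to stay so.

How it is judged:
By the outcome, as a careful person would: the job done as asked, in the order asked, and still so for the second after the job is handed in, with the robot touching nothing.
It also fails if it takes over 32 s, if anything falls off the work surface, if the arm or the gripper's body presses on something with over 40 N, if the wrist force passes 120 N, or if a joint passes its speed limit or range.

### The arm

A 6-joint arm with a two-finger parallel gripper is mounted at the origin on a cart in front of the work surface, level with it; the furniture and walls round the work are solid. World frame = base frame: x ahead of the robot, y to its left, z up, the work surface at z = 0. Lengths are in m, angles in rad, forces in N, time in s.
With the tool pointing down it reaches from about 0.375 to 0.925 m from the base axis. Payload 5.7 kg.
Tool frame: the origin (TCP) lies midway between the tips of the shut fingers; the grasp point (between the pads) lies 19 mm behind it (arm.grip_depth is the x of the grasp point in the tool frame, in m); x points along the fingers, y is the direction in which the jaws open and shut, and the axes are right-handed (so a half turn about x gives the same grasp; the last joint's range is limited). The gripper opens to 88 mm and grips with 3 to 60 N. Pads are 20 mm wide; open, the fingers measure 115 mm over their backs; the gripper's body (75 mm by 178 mm) begins 61 mm behind the grasp point.
Start: joints at [-1.373, 0.359, 1.51, -0, 1.272, -0.115], TCP at [0.185, -0.571, 0.223] pointing down, gripper open.
Joint ranges: [-2.97, 2.97], [-1.01, 2.36], [0.21, 2.38], [-0.96, 4.11], [0.2, 2.71], [-2.98, 2.98]. Speed limits (rad/s): [2.39, 2.39, 3.14, 3.14, 3.14, 3.14].

### API

Orientations are given as [roll, pitch, yaw] about the fixed x, y, z axes, in that order (R = Rz(yaw) Ry(pitch) Rx(roll)).
In Python, from bench import arm, grab_frame, job, regions_of gives the robot as it stands.
- The arm moves only by the tool send_rows, never from a script. Its argument "motion" is text: rows parted by semicolons, each of 6 numbers parted by spaces: the shift along the world's x, y, z in cm, then the turn, a rotation vector about the world's x, y, z in rad. A call has 1 to 10 rows; each row shifts and turns the commanded pose from where the row before left it; what a row does not reach is not made up. A row lasts 1/8 s, in which the tool goes at most 62.5 mm and 10.7 degrees, less where a joint would pass 70% of its speed; a pose out of reach is approached as far as the arm can. A call with a gripper value outside its range is refused whole. "jaw" is the gripper command: -1 is shut, 1 is fully open, values between are in proportion, set as the call begins (left out, the last holds). The fingers move at their own pace and stop on an object; "grip_force" is the grip in N (left out, the last holds). Time passes only in rows, so rows that do not move let the fingers close. It gives the time, the measured TCP pose, the force and the opening at its end, in the units of the state.
- arm.observe(): the state, without advancing time (a new reading comes with each control period).
- grab_frame(name): name is "scene" or "top"; returns a dict with "image" (420x560x3 uint8, red, green, blue), "camera_matrix" (3x3 intrinsics, pixels), "view" (4x4, takes a point from world to camera coordinates). Camera axes: x right, y down, z forward; pixel columns grow to the right and rows downward; lengths in m; the calibration is good to about 2 mm. A picture is of the moment at which its call begins. There is no depth.
- job.sign_off(): hands the job in, once; it reports no verdict.
Trained networks look in a picture, given as the dict that the camera call returned (one of the last four; its "shot" number tells which), for a name from the list of things; names that differ only in an ending like _2 or _b are one class to them, and where a whole thing is asked for, a point or a joint stands for the part that bears it (a point fixed in the world has none). Each returns a list of dicts, best first, with "p" (0 to 1); they miss things now and then, are a little off and sometimes report something else, mostly with a low value. They report only what shows in the picture. A call takes as long as a camera call.
- regions_of(query, picture): "pixels" (420x560 bool, what is visible of it) and "box" ([left, top, width, height] in pixels, round what is visible of it).
The state is a dict: "time_s": time; "qpos": joint angles; "joint_velocities": joint speeds; "joint_torque": joint torques, N m; "eef_pos": TCP position; "tcp_rot": TCP orientation; "ft_force": force on the tool from outside, world axes, zero at the start; "torque": the same for the moment, N m; "opening": finger opening in m.
Only numpy, scipy, OpenCV 4.12 (cv2) and the standard library are available. Lean on these libraries where they do the work, as an engineer would, in place of code of your own. Each camera call takes 0.05 s, during which the arm holds its last target.

## Working session

There is one attempt and no reset: what is moved stays moved. The work goes in short steps, Python scripts to look and compute and a tool call to move; the robot and the scene stay as the last step left them, time stands still between calls to the robot, and variables do not carry over. Pictures are saved under pics/ and viewed, and the job is handed in when it is done.

Besides the shell and the picture viewer there is one more tool, called by a JSON object that holds its "name" and its "arguments". send_rows: Moves the arm, as the interface text tells. Its arguments: {"type":"object","properties":{"motion":{"type":"string"},"jaw":{"type":"number"},"grip_force":{"type":"number"}},"required":["motion"]}

```bash
mkdir -p pics; ls
cat > h.py <<'E'
import numpy as np, cv2
from bench import arm, grab_frame, job, regions_of
def save(f,n,im=None):
    cv2.imwrite('pics/'+n, cv2.cvtColor(f['image'] if im is None else im, cv2.COLOR_RGB2BGR))
def proj(f,P):
    V=np.array(f['view']);c=V[:3,:3]@np.array(P)+V[:3,3];k=np.array(f['camera_matrix'])@c;return k[:2]/k[2]
def onz(f,uv,z):
    V=np.array(f['view']);K=np.array(f['camera_matrix']);R=V[:3,:3];o=-R.T@V[:3,3]
    d=R.T@np.linalg.inv(K)@np.array([uv[0],uv[1],1.]);return o+d*(z-o[2])/d[2]
def tri(fs,uvs):
    A=[];b=[]
    for f,uv in zip(fs,uvs):
        V=np.array(f['view']);o=-V[:3,:3].T@V[:3,3];d=onz(f,uv,0)-o;d/=np.linalg.norm(d)
        M=np.eye(3)-np.outer(d,d);A.append(M);b.append(M@o)
    x=np.linalg.solve(sum(A),sum(b));return x,np.linalg.norm(sum(A)@x*0)if 0 else x
E
python3 - <<'E'
from h import *
import pickle
for n in ('scene','top'):
    f=grab_frame(n);save(f,n+'1.png');pickle.dump(f,open(n+'1.pkl','wb'))
    V=np.array(f['view']);print(n,'cam at',-V[:3,:3].T@V[:3,3])
    for q in ('blue_case','blue_dial','orange_dial'):
        for r in regions_of(q,f)[:3]:
            m=r['pixels'];ys,xs=np.nonzero(m);print(q,r['p'],r['box'],xs.mean(),ys.mean())
s=arm.observe();print(s)
E
```

```text
pics
scene cam at [0.22216694 0.66393087 0.67524527]
blue_case 0.84 [297.7, 131.8, 64.2, 75.9] 330.41401106136425 169.54622070055308
blue_dial 0.81 [319.7, 133.8, 32.2, 27.3] 333.2220367278798 144.99499165275458
orange_dial 0.66 [242.9, 241.2, 37.1, 43.6] 264.09798534798534 259.17124542124543
orange_dial 0.53 [320.3, 136.1, 28.0, 24.6] 333.5758064516129 145.14032258064515
top cam at [0.32917163 0.01211742 1.11175371]
blue_case 0.96 [339.2, 197.6, 97.8, 78.3] 385.6241649169689 237.09066615766366
blue_dial 0.71 [376.9, 219.0, 30.0, 27.2] 391.3696682464455 232.72985781990522
blue_dial 0.16 [341.7, 199.1, 94.9, 78.9] 385.6996212121212 236.91344696969696
orange_dial 0.79 [186.4, 220.6, 30.3, 31.6] 200.82666666666665 236.65166666666667
{'time_s': 0.4, 'qpos': array([-1.37307820e+00,  3.58925832e-01,  1.51053680e+00,  4.79900077e-06,
        1.27250387e+00, -1.15101309e-01]), 'joint_velocities': array([ 0.00058859, -0.00158749,  0.00013948, -0.00025085,  0.00103044,
        0.00055904]), 'joint_torque': array([-9.06746154e-04, -5.14786470e+01, -2.70722365e+01,  6.73139328e-02,
        2.83758051e-02, -7.17810144e-05]), 'eef_pos': array([ 0.18461497, -0.57076341,  0.22249562]), 'tcp_rot': array([-1.69816547,  1.57042245,  1.7562452 ]), 'ft_force': array([ 0.60875443,  0.00671453, -0.738892  ]), 'torque': array([-0.02850606,  0.00701549, -0.01603745]), 'opening': 0.08765354415918414}
```

Run:
```python
import pickle,cv2,numpy as np
a=pickle.load(open('scene1.pkl','rb'))['image'];b=pickle.load(open('top1.pkl','rb'))['image']
c=cv2.resize(b[185:290,325:455],None,fx=6,fy=6,interpolation=cv2.INTER_CUBIC)[:600,:780]
d=cv2.resize(a[115:220,280:385],None,fx=5.5,fy=5.5,interpolation=cv2.INTER_CUBIC)
for n,i in (('ctop',c),('cscene',d)): cv2.imwrite(f'pics/{n}.png',i[:,:,::-1])
```

```text
(no output)
```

View pics/top1.png

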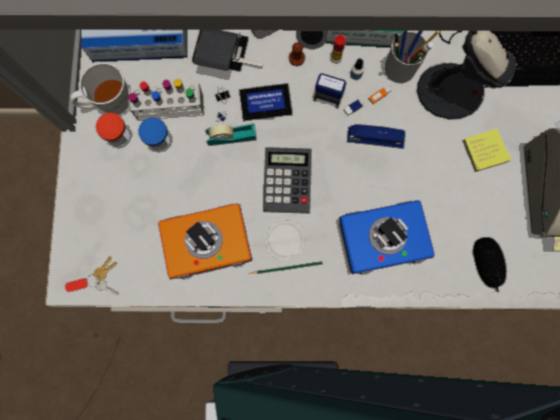

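View pics/scene1.png

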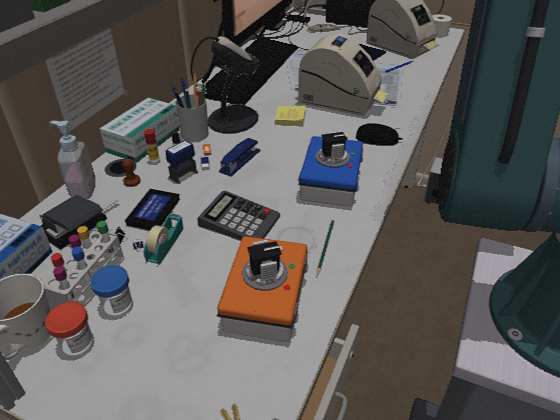

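```bash
sleep 1
```

```text
(no output)
```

View pics/ctop.png

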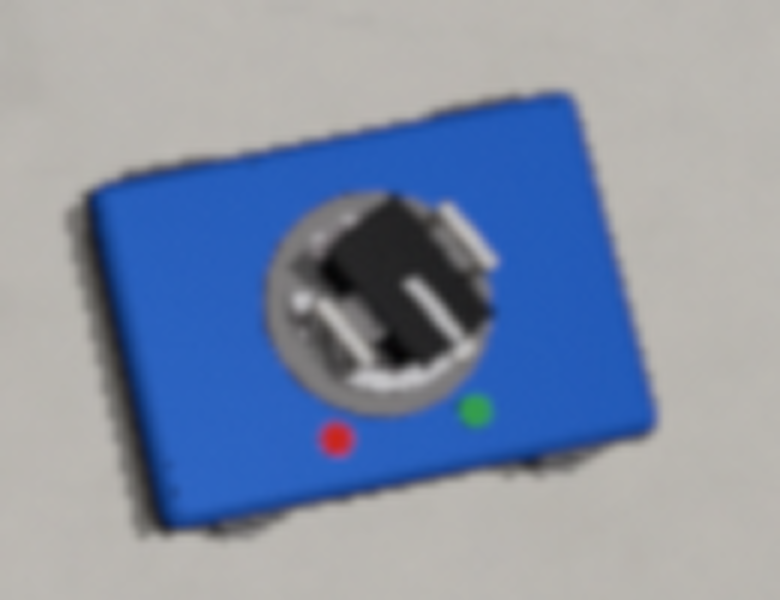

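View pics/cscene.png

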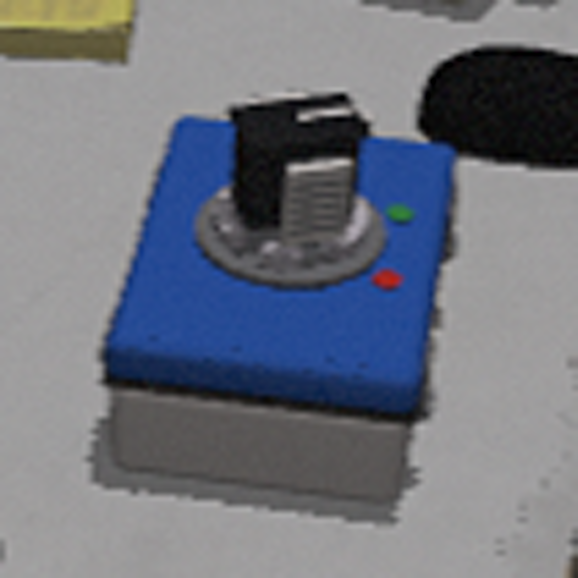

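The blue case is on the right (top view about 386,237; scene about 330,169). In both views the pointer aims at the green dot, which is at about (404,253) in the top view. The red dot is at about (381,258). Next I'll measure it.

```bash
cat > m.py <<'E'
from h import *
def centroid(mask,lo=(0,0,0)):
    n,l,s,c=cv2.connectedComponentsWithStats(mask.astype(np.uint8));i=1+np.argmax(s[1:,4]);return c[i],s[i],l==i
def lid(f,box):
    im=f['image'].astype(int);r,g,b=im[...,0],im[...,1],im[...,2]
    x,y,w,h=[int(v) for v in box];M=np.zeros(r.shape,bool);M[y-3:y+h+3,x-3:x+w+3]=1
    out={}
    out['green']=centroid(M&(g>r+40)&(g>b+25))[0]
    out['red']=centroid(M&(r>g+60)&(r>b+40))[0]
    bm=M&(b>r+50)&(b>g+30);c,s,m=centroid(bm);out['mask']=m
    return out
E
python3 - <<'E'
from m import *
import pickle
ft=pickle.load(open('top1.pkl','rb'));fs=pickle.load(open('scene1.pkl','rb'))
t=lid(ft,[339,197,98,79]);s=lid(fs,[297,131,65,76])
for k in('green','red'):
    print(k,t[k],s[k],'tri',tri([ft,fs],[t[k],s[k]])[0],'top@.07',onz(ft,t[k],.07),'sc',onz(fs,s[k],.07))
cs,_=cv2.findContours(t['mask'].astype(np.uint8),0,1)
c=max(cs,key=cv2.contourArea)
P=np.array([onz(ft,p[0],.07)[:2] for p in c]).astype(np.float32)
r=cv2.minAreaRect(P*1000);print(r,cv2.boxPoints(r))
# dial top centre
pt=(325+408/6,185+280/6);ps=(280+300/5.5,115+113/5.5)
print('top c',tri([ft,fs],[pt,ps])[0],onz(ft,pt,.124),onz(fs,ps,.124))
# ring centre in top
print('ring',onz(ft,(325+380/6,185+303/6),.081), onz(fs,(280+291/5.5,115+232/5.5),.081))
# pointer line in top crop
a=onz(ft,(325+411/6,185+280/6),.124);b=onz(ft,(325+462/6,185+345/6),.124);print('pointer',a,b,np.degrees(np.arctan2(*(a-b)[1::-1])))
# tab lines
for q in(((318,300),(372,368)),((445,203),(497,268))):
    a,b=[onz(ft,(325+u/6,185+v/6),.119) for u,v in q];print('tab',a,b,np.degrees(np.arctan2(*(a-b)[1::-1])))
E
```

```text
green [403.5 253. ] [352.5 153.5] tri [ 0.44531002 -0.23709645  0.06871127] top@.07 [ 0.44532143 -0.23675922  0.07      ] sc [ 0.44467868 -0.23519933  0.07      ]
red [380.63157895 257.78947368] [349.72727273 165.18181818] tri [ 0.43623981 -0.19089595  0.06920504] top@.07 [ 0.43554033 -0.19086113  0.07      ] sc [ 0.43658604 -0.18970074  0.07      ]
((479.4839172363281, -203.915771484375), (118.66334533691406, 169.1022186279297), 11.717732429504395) [[ 404.21722 -133.17639]
 [ 438.56024 -298.75452]
 [ 554.7506  -274.65515]
 [ 520.4076  -109.07703]]
top c [ 0.48004584 -0.2055744   0.12396257] [ 0.4799556  -0.20558363  0.124     ] [ 0.48011551 -0.20550933  0.124     ]
ring [ 0.47878189 -0.20550185  0.081     ] [ 0.47473529 -0.18840082  0.081     ]
pointer [ 0.47996024 -0.20653611  0.124     ] [ 0.45926216 -0.22185926  0.124     ] 36.51317855410796
tab [ 0.47413488 -0.17775355  0.119     ] [ 0.45243163 -0.1941771   0.119     ] 37.11597428045517
tab [ 0.50573791 -0.21950881  0.119     ] [ 0.48473127 -0.23525436  0.119     ] 36.85343134538707
```

Run:
```python
from h import *
from scipy.spatial.transform import Rotation as R
s=arm.observe();r=R.from_euler('xyz',s['tcp_rot']).as_matrix();print(r.round(3));print('y heading',np.degrees(np.arctan2(r[1,1],r[0,1])))
import pickle
ft=pickle.load(open('top1.pkl','rb'))
for uv in((525,235),(525,140)):print(onz(ft,uv,.15),onz(ft,uv,0.))
```

```text
[[-0.     0.308 -0.951]
 [ 0.    -0.951 -0.308]
 [-1.    -0.    -0.   ]]
y heading -72.07684717146657
[ 0.47093888 -0.44400517  0.15      ] [ 0.49304962 -0.51514436  0.        ]
[ 0.65522328 -0.46023471  0.15      ] [ 0.70607595 -0.53390516  0.        ]
```

{"name": "send_rows", "arguments": {"motion": "1.5 3.8 1 0 0 0.033; 1.5 3.8 1 0 0 0.033; 1.5 3.8 0 0 0 0.033; 2 3.8 0 0 0 0.033; 2.5 3.8 0 0 0 0.033; 3 3.8 0 0 0 0.033; 3.5 3.5 0 0 0 0.033; 4 3.5 0 0 0 0.033; 4 3.3 0 0 0 0.033; 4 3 0 0 0 0.033", "jaw": 1, "grip_force": 20}}

```text
time_s: 1.65
eef_pos: [0.4608, -0.2085, 0.2429]
tcp_rot: [1.833, 1.57, -0.665]
ft_force: [0.5, -1.0, -0.1]
opening: 0.0878
```

{"name": "send_rows", "arguments": {"motion": "1.9 0.35 -3 0 0 0; 0 0 -2 0 0 0; 0 0 0 0 0 0; 0 0 0 0 0 0"}}

```text
time_s: 2.15
eef_pos: [0.4788, -0.2067, 0.1933]
tcp_rot: [2.037, 1.57, -0.462]
ft_force: [-0.0, -0.2, -0.1]
opening: 0.0874
```

Run:
```python
from h import *
from scipy.spatial.transform import Rotation as R
s=arm.observe();r=R.from_euler('xyz',s['tcp_rot']).as_matrix();print(s['time_s'],s['eef_pos'],s['qpos']);print('y heading',np.degrees(np.arctan2(r[1,1],r[0,1])),r[2,0])
for n in('scene','top'):
    f=grab_frame(n);save(f,n+'2.png')
    if n=='scene': save(f,'cs2.png',cv2.resize(f['image'][70:210,260:400],None,fx=4.2,fy=4.2,interpolation=2))
```

```text
2.15 [ 0.47879379 -0.20666639  0.19330518] [-5.40025906e-01  2.76604254e-01  1.71553059e+00  5.44740642e-05
  1.14882254e+00  3.88282943e-01]
y heading -53.189461202619974 -0.9999997969841784
```

View pics/cs2.png

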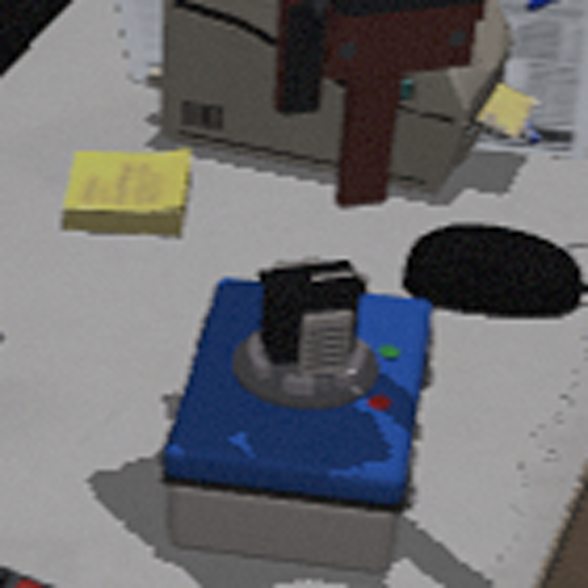

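View pics/top2.png

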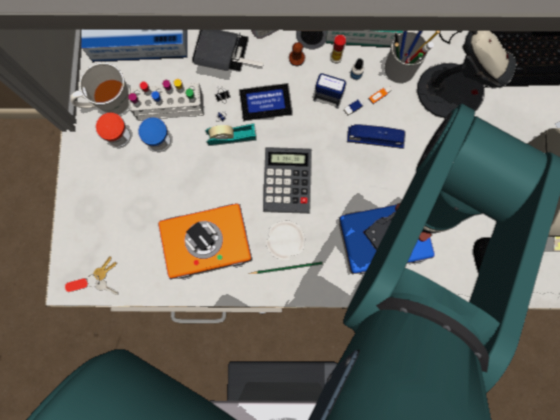

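The scene view shows the fingers hanging above the blue dial, with the front finger tip at about (346,119) and nothing in the way. Going down.

{"name": "send_rows", "arguments": {"motion": "0.1 0.1 -2.5 0 0 0; 0 0 -2.5 0 0 0; 0 0 -2 0 0 0; 0 0 -2 0 0 0; 0 0 -1.5 0 0 0; 0 0 0 0 0 0; 0 0 0 0 0 0"}}

```text
time_s: 3.12
eef_pos: [0.4801, -0.2058, 0.0883]
tcp_rot: [2.01, 1.57, -0.489]
ft_force: [-0.3, 0.3, -0.6]
opening: 0.0879
```

Run:
```python
from h import *
f=grab_frame('scene');save(f,'cs3.png',cv2.resize(f['image'][70:210,260:400],None,fx=4.2,fy=4.2,interpolation=2))
s=arm.observe();print(s['eef_pos'],s['ft_force'])
for c,n in((127,'a'),(-53,'b')):
    print(proj(f,s['eef_pos']+.0438*np.array([np.cos(np.radians(c)),np.sin(np.radians(c)),0])))
```

```text
[ 0.48028479 -0.20577351  0.0884705 ] [0.05134139 0.62966262 1.44699176]
[339.81737412 160.76560818]
[327.27730378 139.11394791]
```

View pics/cs3.png

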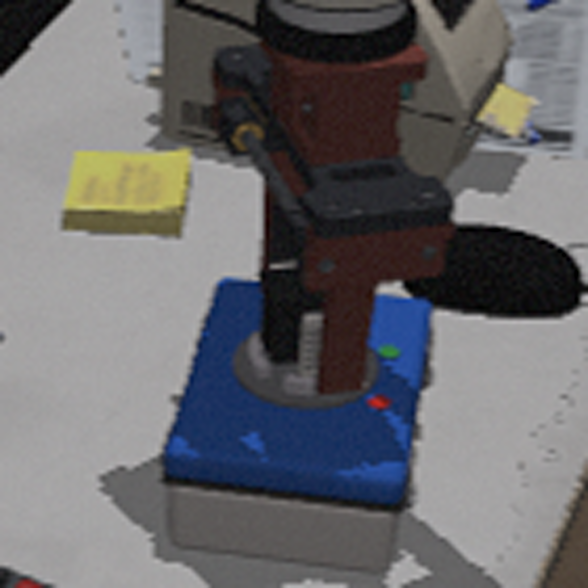

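The fingers are either side of the tabs, with the front tip at about (341,164), as predicted. Closing now.

{"name": "send_rows", "arguments": {"motion": "0 0 0 0 0 0; 0 0 0 0 0 0; 0 0 0 0 0 0; 0 0 0 0 0 0; 0 0 0 0 0 0; 0 0 0 0 0 0; 0 0 0 0 0 0; 0 0 0 0 0 0", "jaw": -1, "grip_force": 20}}

```text
time_s: 4.18
eef_pos: [0.4795, -0.2052, 0.0879]
tcp_rot: [-1.823, 1.57, 1.962]
ft_force: [-0.5, 0.9, 6.3]
opening: 0.0352
```

{"name": "send_rows", "arguments": {"motion": "0 0 0 0 0 -0.08; 0 0 0 0 0 -0.08; 0 0 0 0 0 -0.08; 0 0 0 0 0 -0.08; 0 0 0 0 0 -0.08; 0 0 0 0 0 -0.08; 0 0 0 0 0 -0.08; 0 0 0 0 0 -0.08; 0 0 0 0 0 -0.08; 0 0 0 0 0 -0.08"}}

```text
time_s: 5.42
eef_pos: [0.4792, -0.2042, 0.0879]
tcp_rot: [-1.121, 1.569, 1.861]
ft_force: [-1.2, 4.3, 8.0]
opening: 0.0351
```

```bash
cat > st.py <<'E'
from h import *
from scipy.spatial.transform import Rotation as R
s=arm.observe();r=R.from_euler('xyz',s['tcp_rot']).as_matrix();print(s['time_s'],s['eef_pos'],s['ft_force'],s['torque'],s['opening'],'y heading',np.degrees(np.arctan2(r[1,1],r[0,1])))
E
python3 st.py
```

```text
5.425 [ 0.47924053 -0.20418685  0.0878993 ] [-1.16706482  4.26482608  8.0053792 ] [0.90610544 0.12665232 0.03458825] 0.03511067752010853 y heading -99.17513305226637
```

{"name": "send_rows", "arguments": {"motion": "0 0 0 0 0 -0.05; 0 0 0 0 0 -0.05; 0 0 0 0 0 -0.03; 0 0 0 0 0 0; 0 0 0 0 0 0"}}

```text
time_s: 6.05
eef_pos: [0.4793, -0.204, 0.0879]
tcp_rot: [-1.069, 1.568, 1.785]
ft_force: [-0.7, 5.1, 8.0]
opening: 0.0352
```

```bash
python3 st.py
```

```text
6.05 [ 0.47928671 -0.20400932  0.08788811] [-0.74125785  5.09053958  7.97307962] [ 0.9518267   0.12554003 -0.02250592] 0.03515827370347214 y heading -106.48501180980819
```

{"name": "send_rows", "arguments": {"motion": "0 0 0 0 0 -0.03; 0 0 0 0 0 -0.03; 0 0 0 0 0 0"}}

```text
time_s: 6.42
eef_pos: [0.4793, -0.204, 0.0879]
tcp_rot: [-0.995, 1.569, 1.799]
ft_force: [-0.7, 5.2, 7.7]
opening: 0.0357
```

```bash
python3 st.py
```

```text
6.425 [ 0.47930808 -0.20398713  0.0879037 ] [-0.69045523  5.1828374   7.71377796] [1.04938453 0.10325361 0.28804788] 0.03566280953586317 y heading -109.89776894114195
```

The moment has jumped to 0.29 N m at the expected angle, so this is the end stop. I'll give one more small nudge to make sure.

{"name": "send_rows", "arguments": {"motion": "0 0 0 0 0 -0.03; 0 0 0 0 0 0; 0 0 0 0 0 0"}}

```text
time_s: 6.8
eef_pos: [0.4793, -0.204, 0.0879]
tcp_rot: [-0.86, 1.569, 1.906]
ft_force: [0.4, 6.1, 6.9]
opening: 0.0352
```

```bash
python3 st.py
```

```text
6.8 [ 0.47927842 -0.20397447  0.0878642 ] [0.36435987 6.11358357 6.89395229] [1.0557484  0.04284597 0.73900637] 0.035214770245944084 y heading -111.53976633535412
```

{"name": "send_rows", "arguments": {"motion": "0 0 0 0 0 0; 0 0 0 0 0 0; 0 0 0 0 0 0; 0 0 0 0 0 0; 0 0 0 0 0 0; 0 0 0 0 0 0", "jaw": 1}}

```text
time_s: 7.55
eef_pos: [0.4798, -0.2056, 0.0876]
tcp_rot: [3.128, 1.571, -0.391]
ft_force: [0.3, -0.3, 0.0]
opening: 0.0874
```

```bash
python3 st.py
```

```text
7.55 [ 0.47976158 -0.20556425  0.08759733] [ 0.31886602 -0.28434924  0.0215164 ] [-0.00351624  0.08636239 -0.02784784] 0.08738298456395859 y heading -111.62042426935358
```

Clear. I'll go straight up and then move away, so the dial can be seen.

{"name": "send_rows", "arguments": {"motion": "0 0 2 0 0 0; 0 0 3 0 0 0; 0 0 4 0 0 0; 0 0 4 0 0 0; 0 0 3 0 0 0; -4 -3 0 0 0 0; -4 -4 0 0 0 0; -3 -4 0 0 0 0; -3 -4 0 0 0 0; -2 -4 0 0 0 0"}}

```text
time_s: 8.8
eef_pos: [0.3182, -0.3965, 0.2478]
tcp_rot: [2.641, 1.571, -0.879]
ft_force: [0.8, -1.0, -0.6]
opening: 0.0879
```

{"name": "send_rows", "arguments": {"motion": "-2 -4 0 0 0 0; -2 -4 0 0 0 0; -2 -4 0 0 0 0; -1.5 -4 0 0 0 0; 0 0 0 0 0 0; 0 0 0 0 0 0"}}

```text
time_s: 9.55
eef_pos: [0.2446, -0.5546, 0.2472]
tcp_rot: [-1.191, 1.569, 1.573]
ft_force: [-0.5, 0.2, -1.1]
opening: 0.0877
```

```bash
python3 st.py
python3 - <<'E'
from h import *
f=grab_frame('top')
a=cv2.resize(f['image'][190:285,330:445],None,fx=6,fy=6,interpolation=2);save(f,'t4.png',a)
b=cv2.resize(f['image'][195:285,150:260],None,fx=6,fy=6,interpolation=2);save(f,'o4.png',b)
save(f,'top4.png')
g=grab_frame('scene');save(g,'s4.png',cv2.resize(g['image'][115:220,280:385],None,fx=5.5,fy=5.5,interpolation=2))
E
```

```text
9.55 [ 0.24457997 -0.55463394  0.24720397] [-0.5060771  0.1913168 -1.0577095] [0.14644932 0.00810185 0.01370421] 0.0877393938453308 y heading -111.63688449111555
```

View pics/t4.png

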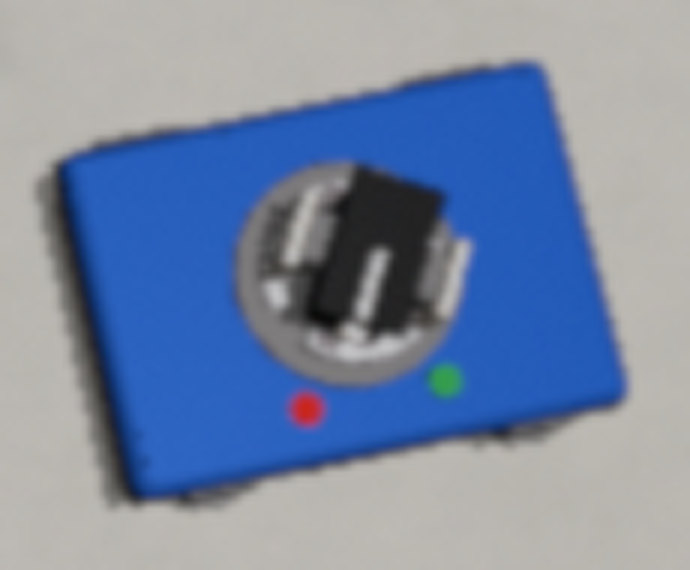

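View pics/s4.png

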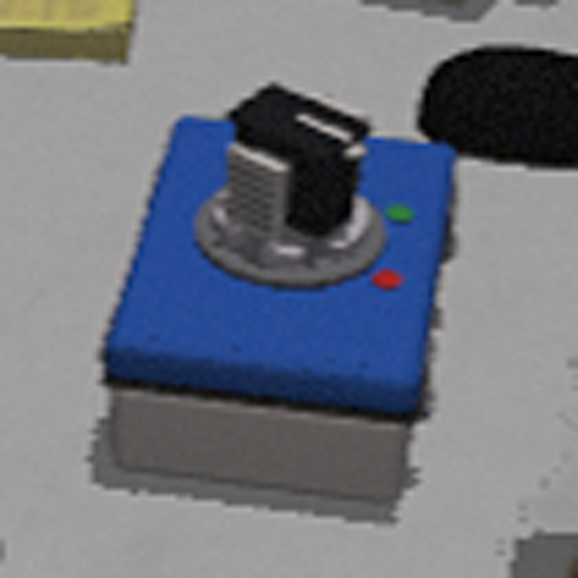

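View pics/o4.png

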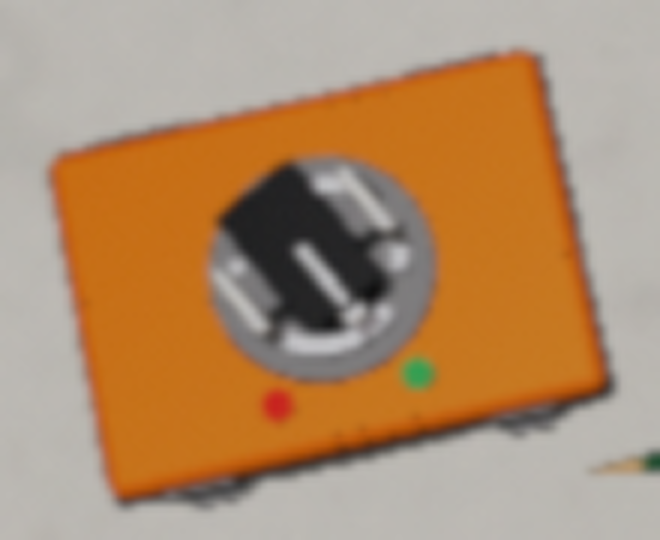

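The pointer now aims toward the red dot and both tabs have sprung out. The orange dial still points at green. I'll measure the angle before handing in.

Run:
```python
from h import *
f=grab_frame('top')
def w(u,v,z): return onz(f,(330+u/6,190+v/6),z)
for n,a,b,z in(('ptr',(378,252),(357,315),.124),('tabR',(466,240),(441,318),.119),('tabL',(318,190),(290,264),.119)):
    A,B=w(*a,z),w(*b,z);d=A-B;print(n,np.degrees(np.arctan2(d[1],d[0])))
c=np.array([.4798,-.2055])
for n,uv in(('red',(307,410)),('green',(446,380))):
    d=c-w(*uv,.07)[:2];print(n,np.degrees(np.arctan2(d[1],d[0])))
A,B=(w(453,279,.119)+0, w(304,227,.119));print('tab gap',np.linalg.norm(A-B))
```

```text
ptr -20.182577666205177
tabR -19.808386635846478
tabL -22.13591751471224
red -16.710729607531974
green 43.10987886397657
tab gap 0.049723083587128646
```

Run:
```python
from h import *
import pickle
def ov(f,yaw,c=(.4798,-.2055)):
    S=6;x0,y0=(345,200) if f['view'][2][2]<-.8 else (300,120)
    im=cv2.resize(f['image'][y0:y0+80,x0:x0+65],None,fx=S,fy=S,interpolation=2)
    e=np.array([np.cos(yaw),np.sin(yaw),0]);n=np.array([-e[1],e[0],0])
    for h,col in((.028,(255,0,255)),(.023,(0,255,255))):
        for s in(-1,1):
            p=[tuple(int(v) for v in (proj(f,np.array([*c,.119])+s*h*n+k*.013*e)-[x0,y0]+.5)*S) for k in(-1,1)]
            cv2.line(im,p[0],p[1],col,1)
    return im
ft=pickle.load(open('top1.pkl','rb'))
a=ov(ft,np.radians(37));f=grab_frame('top');b=ov(f,np.radians(-20))
save(f,'ov.png',np.hstack([a,b]))
```

```text
(no output)
```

View pics/ov.png

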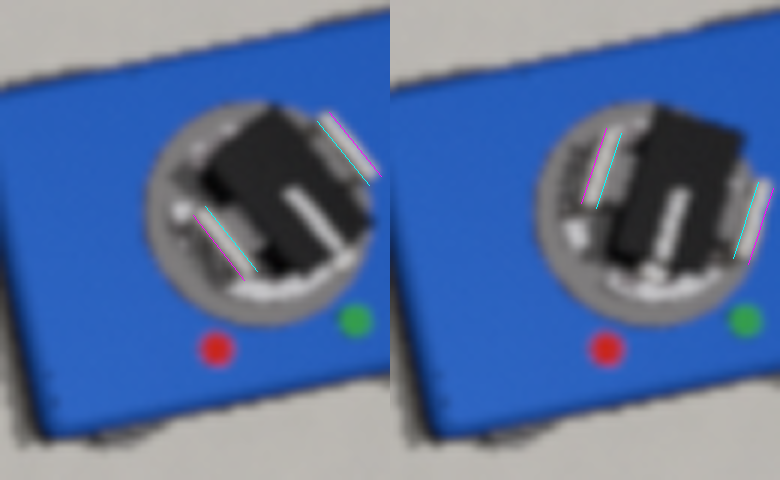

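The overlay puts the tab faces on the 56 mm lines both before and after the turn, so they're fully out. Handing in.

```bash
python3 -c "
from bench import job
print(job.sign_off())"
```

```text
the job is handed in; nothing more can be done
None
```

The blue case's dial is turned to its end stop and latched at the red dot, and I've handed the job in. I pinched both tabs fully in (35 mm opening) and turned the dial clockwise about 57°. The moment then rose to 0.7 N m, which is the end stop. After that I let go, lifted straight up and moved the arm away; it took about 10 s in all.

- **Dial position:** the last top view shows the pointer at about −20° and the red dot at about −17°. That agrees within measuring error.
- **Tabs:** they are fully out. A rough hand measurement of the gap gave 50 mm instead of 56 mm, but an overlay of the known size matched the tabs both before and after the turn.
- **Orange case:** I didn't touch it, and its pointer is still at the green dot.

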